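# Pass a tea tin through the spring flap of the packing tray

## Robot

A 6-joint arm with a two-finger parallel gripper is mounted at the origin on the work surface. World frame = base frame: x ahead of the robot, y to its left, z up, the work surface at z = 0. Lengths are in mm, angles in rad, forces in N, time in s.
With the tool pointing down it reaches from about 300 to 775 mm from the base axis. Payload 14.6 kg.
Tool frame: the origin (TCP) lies midway between the tips of the shut fingers; the grasp point (between the pads) lies 19 mm behind it (manip.hold_point_z is the distance from the TCP to the grasp point, in mm); z points along the fingers, y is the direction in which the jaws open and shut (so a half turn about z gives the same grasp; the last joint's range is limited). The gripper opens to 94 mm and grips with 3 to 60 N. Pads are 16 mm wide; open, the fingers measure 119 mm over their backs; the gripper's body (75 mm by 177 mm) begins 78 mm behind the grasp point.
Start: joints at [-0.067, 0.3, 1.521, -0, 1.321, -0.067], TCP at [549.99, -0.002, 205.446] pointing down, gripper open.
Joint ranges: [-3.03, 3.03], [-0.79, 2.21], [0.23, 2.52], [-1.04, 4.18], [0, 3.07], [-2.55, 2.55]. Speed limits (rad/s): [2.22, 2.22, 2.57, 3.14, 3.14, 3.14].

## Interface

Orientations are given as [roll, pitch, yaw] about the fixed x, y, z axes, in that order (R = Rz(yaw) Ry(pitch) Rx(roll)).
In Python, from cell import manip gives the robot as it stands.
- The arm moves only by the shell command python3 -m crank 'ROWS' [OPENING] [FORCE]. ROWS is JSON, a list of rows, each an object with "offset": the shift along the world's x, y, z in m, a list of three; "spin": the turn about the world's z in degrees. In form: [{"offset": [dx, dy, dz], "spin": spin}, ...]. A call has exactly 8 rows; each row is the pose to reach, as a shift and turn from the pose measured when the call began; what a row does not reach only later rows make up. A row lasts 1/12 s, in which the tool goes at most 41.7 mm and 7.16 degrees, less where a joint would pass 70% of its speed; a pose out of reach is approached as far as the arm can. A call with a gripper value outside its range is refused whole. OPENING is the opening, from 0 (shut) to 1 (fully open), set as the call begins (- or left out, the last holds). The fingers move at their own pace and stop on an object; FORCE is the grip in N (left out, the last holds). Time passes only in rows, so rows that repeat a pose let the fingers close, or fill a call up. It gives the time, the measured TCP pose, the force and the opening at its end, in the units of the state.
- manip.read_state(): the state, without advancing time (a new reading comes with each control period).
- manip.camera(name): name is "scene" or "side" or "wrist"; returns a dict with "pixels" (480x640x3 uint8, red, green, blue), "fx", "fy", "cx", "cy" (pixels), "extrinsics" (4x4, takes a point from world to camera coordinates); the wrist camera has in their place "hand_eye" (4x4, takes a point from camera to tool coordinates, whose origin is the TCP and whose axes are the flange's). Camera axes: x right, y down, z forward; pixel columns grow to the right and rows downward; lengths in mm; the calibration is good to about 2 mm. A picture is of the moment at which its call begins: read the wrist's pose just before it. There is no depth.
- manip.sign_off(): hands the job in, once; it reports no verdict.
Trained networks look in a picture, given as the dict that the camera call returned (one of the last four; its "shot" number tells which), for a name from the list of things; names that differ only in an ending like _2 or _b are one class to them, and where a whole thing is asked for, a point or a joint stands for the part that bears it (a point fixed in the world has none). Each returns a list of dicts, best first, with "conf" (0 to 1); they miss things now and then, are a little off and sometimes report something else, mostly with a low value. They report only what shows in the picture. A call takes as long as a camera call. They do not tell look-alikes from the thing itself.
- manip.search_frame(picture, name): "location" ([x, y, z] in mm, in world coordinates, good to about 4 mm: the middle of the surface that is visible of it).
- manip.masks_of(picture, name): "mask" (480x640 bool, what is visible of it).
The state is a dict: "clock": time; "joints": joint angles; "qd": joint speeds; "effort": joint torques, N m; "eef_pos": TCP position; "eef_rot": TCP orientation; "wrist_force": force on the tool from outside, world axes, zero at the start; "moment": the same for the moment, N m; "finger_gap": finger opening in mm.
Only numpy, scipy, OpenCV 4.12 (cv2) and the standard library are available. Lean on these libraries where they do the work, as an engineer would, in place of code of your own. Each camera call takes 0.05 s, during which the arm holds its last target. There are 200 camera calls.

## Task

Pass the green-lidded tin standing in the lane of the wooden tray through the tray's self-closing blue flap: push the flap open with one finger and, while that finger keeps it open, push the tin along the lane with the other finger, far enough in that the flap can swing fully shut behind it. The flap must not press against the tin, either on its way in or when it shuts. Only push the tin: do not lift it or tip it over, and leave the other things where they stand.

Things in the scene. Friction and masses are not known exactly. Their poses are not given: they have to be found in the camera images.
- tray: Wooden tray fixed on the counter, open above. Origin: on the counter at the foot of the flap's upright hinge pin. x points along the lane into the tray (away from the robot), y left, z up. Floor 6 mm thick, x = -130 to 230 mm, y = -138 to 30. Gate plane: x = 0, from the pin to the right wall. Pin 10 mm thick, top 68 mm. Front panel left of the pin: y = 6 to 30, top 62 mm.
- lane (a point): Point on the tray floor, 6 mm above the counter, mid-lane in the gate plane (tray x = 0, y = -111 mm); axes as the tray's. The tin's 40 mm wide lane runs along x between the tray's right wall (y = -131 to -138, top 40 mm above the counter, whole length) and a low steel rail (y = -86 to -91, top only 14 mm above the counter, passing beneath the flap).
- far_wall (a point): Middle of the tray's far wall, on its top edge (tray x = 226, y = -54 mm), 54 mm above the counter; wall 7 mm thick. The left wall is as high (tray y = 23 to 30, x = 0 to 230 mm). At the gate a post 10 mm long in x stands on the right wall, top 66 mm above the counter.
- flap (a joint): Angle of the blue flap, rad. 0 = shut, lying along the tray's -y from the pin; it grows as the flap swings inward (free end towards tray +x), up to 1.6; 1.57 is parallel to the lane. It opens inward only. A damped spring shuts it within about 1 s. Holding it takes 0.08 N m near shut, 0.27 N m at 1.57 rad, a little more while opening (some 2 to 4 N at 45 mm from the pin).
- flap_tip (a point): Middle of the free end of the blue flap, 129 mm from the hinge axis, 40 mm above the counter. The flap is a 4 mm thick panel from 7 to 129 mm from the hinge axis, its lower edge 18 mm and its top 63 mm above the counter.
- tin: The tin to pass through: upright square metal tin with a green lid and a paper band, 36 x 36 mm, 50 mm high, about 120 g. Origin: centre of its underside. It starts outside the gate, in the lane and square to it. Inside, the swinging flap misses it once its centre is at least 113 mm beyond the gate plane (tray x).
- red_tin: Bystander: a like tin with a red lid, on the counter to the right of the tray. 36 x 36 mm, 50 mm high. Origin: centre of its underside.
- carton: Bystander: cardboard carton 50 x 50 x 30 mm high, on the tray's floor in the far left corner. Origin: centre of its underside.
- bottle: Bystander: white bottle with a blue cap, 64 mm in diameter, 190 mm high, on the counter to the left of the tray. Origin: centre of its underside.
- bowl: Bystander: open steel bowl, 110 mm in diameter, 50 mm high, on the counter to the right of the tray. Origin: centre of its underside.
There are look-alikes about, which are no part of the job. What is shaped like the tin but black or pink is not meant.

How it is judged (in metres and radians):
On the way, in this order (a step that is already met when the one before it is completed fails the run):
1. a finger pushes the flap open (over 0.6 rad) before the tin's centre is 10 mm past the gate (value of joint flap above 0.6 rad and contact force between the fingers and flap above 0.1 N and x of tin in the frame of tray below 0.01 m), for 0.05 s.
2. a finger pushes the tin past the gate (centre 20 to 90 mm in) while a finger holds the flap open (x of tin in the frame of tray between 0.02 and 0.09 m and value of joint flap above 0.6 rad and contact force between the fingers and flap above 0.1 N and contact force between the fingers and tin above 0.02 N), for 0.05 s.
At the end, for the whole second after the job is handed in: The tin stands upright (within 0.1 rad) and still on the tray's floor in the lane, its centre more than 105 mm past the gate, and the flap is shut (under 0.06 rad) (x of tin in the frame of tray between 0.105 and 0.215 m and y of tin in the frame of tray between -0.125 and -0.095 m and z of tin in the frame of tray below 0.01 m and angle between tin's own z axis and vertical below 0.1 rad and linear speed of tin below 0.02 m/s and value of joint flap below 0.06 rad); the robot touches nothing.
It fails at once if the flap presses on the tin (over 0.4 N) (contact force between flap and tin above 0.4 N).
It fails at once if the tin is lifted (more than 10 mm off the tray floor) (z of tin in the frame of tray above 0.016 m).
It fails at once if the tin is tipped (more than 0.4 rad) (angle between tin's own z axis and vertical above 0.4 rad).
It fails at once if the red tin, carton, bottle or bowl is moved more than 15 mm or tipped (distance of any of red_tin, carton, bottle, bowl from where it was at the start of the episode above 0.015 m or angle between any of red_tin, carton, bottle, bowl's own z axis and vertical above 0.3 rad).
It also fails if it takes over 38 s, if anything falls off the work surface, if the arm or the gripper's body presses on something with over 40 N, if the wrist force passes 120 N, or if a joint passes its speed limit or range.

## Working session

There is one attempt and no reset: what is moved stays moved. The work goes in short steps, Python scripts to look and compute and a shell command to move; the robot and the scene stay as the last step left them, time stands still between calls to the robot, and variables do not carry over. Pictures are saved under pics/ and viewed, about 8 in all and at most 12, crops included, and the job is handed in when it is done.

```bash
mkdir -p pics; ls
python3 - <<'E'
from cell import manip
import cv2
s=manip.read_state();print(s)
for n in("scene","side"):
    p=manip.camera(n);cv2.imwrite(f"pics/{n}0.png",p["pixels"][:,:,::-1])
    print(n,p["fx"],p["cx"],p["cy"],p["extrinsics"].round(3).tolist() if hasattr(p["extrinsics"],"round") else p["extrinsics"])
    for k in("tin","red_tin","flap_tip","flap","lane","far_wall","tray","carton","bottle","bowl"):
        try: print(k,[([round(float(v)) for v in d["location"]],round(d["conf"],2)) for d in manip.search_frame(p,k)])
        except Exception as e: print(k,e)
E
```

```text
pics
{'clock': 0.0, 'joints': array([-6.66131733e-02,  3.00457120e-01,  1.52160792e+00,  2.60260603e-05,
        1.32069948e+00, -6.66364115e-02]), 'qd': array([-0.0014303 , -0.00105433,  0.00195377, -0.00035416, -0.00030744,
       -0.00012591]), 'effort': array([-1.53750298e-03, -5.31805658e+01, -3.52735734e+01,  7.07558286e-02,
        2.43994006e-02, -4.79655944e-05]), 'eef_pos': array([5.49726364e+02, 1.49156636e-02, 2.04882649e+02]), 'eef_rot': array([-3.14042507e+00, -1.03183571e-04,  1.57081305e+00]), 'wrist_force': array([ 0.33808642, -0.26343111, -0.16837344]), 'moment': array([ 0.03298401, -0.02048763, -0.00396048]), 'finger_gap': 93.98468138148723}
scene 491.4580384314144 313.28178714093895 247.93327487268874 [[-0.26, 0.965, -0.012, 72.885], [0.77, 0.2, -0.606, -436.607], [-0.583, -0.167, -0.795, 1357.834], [0.0, 0.0, 0.0, 1.0]]
tin [([366, 61, 46], 0.9), ([361, -40, 43], 0.81), ([524, -12, 52], 0.66), ([548, -195, 37], 0.64), ([459, -120, 44], 0.63), ([567, 41, 44], 0.23)]
red_tin [([582, -114, 41], 0.65)]
flap_tip [([565, 44, 42], 0.78)]
flap [([562, 43, 45], 0.59), ([6
[... 187 characters left out ...]
 0.56)]
bowl [([753, -127, 26], 0.78)]
side 471.1552965120249 316.84413342839815 240.7238531797297 [[0.85, -0.526, -0.008, -440.353], [-0.293, -0.46, -0.838, 268.394], [0.437, 0.715, -0.546, 634.771], [0.0, 0.0, 0.0, 1.0]]
tin [([497, -23, 50], 0.79), ([354, -53, 37], 0.75), ([445, -130, 38], 0.72), ([783, -110, 33], 0.61), ([352, 51, 34], 0.56)]
red_tin [([563, -131, 36], 0.58)]
flap_tip [([566, 43, 44], 0.81), ([565, -129, 38], 0.55)]
flap [([562, 37, 46], 0.62)]
lane [([594, 56, 14], 0.71)]
far_wall [([594, 55, 16], 0.87), ([563, 43, 45], 0.66)]
tray [([592, 55, 6], 0.85)]
carton [([726, 118, 32], 0.61)]
bottle [([572, 274, 92], 0.72), ([565, 39, 45], 0.62)]
bowl [([783, -106, 33], 0.96)]
```

View pics/scene0.png

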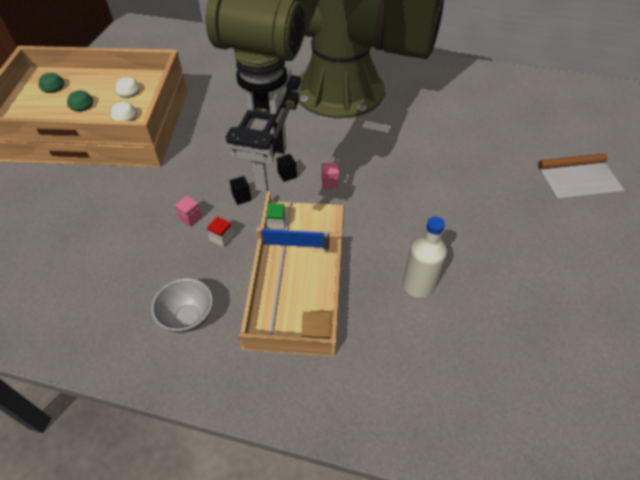

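View pics/side0.png

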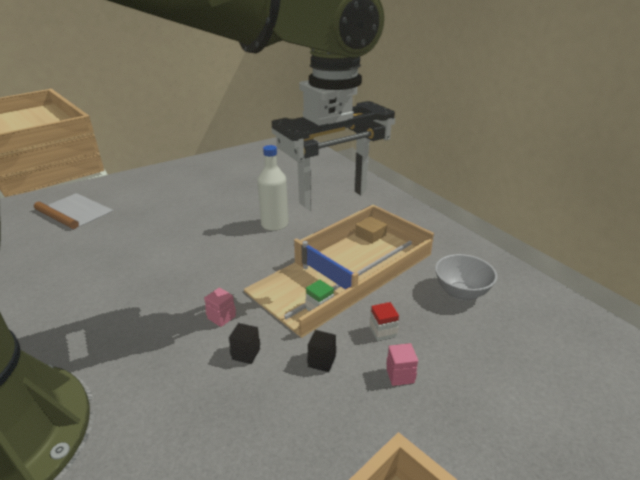

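Green-lidded tin: scene (277,214), side (320,292). Look-alikes are the red tin at (220,230), pink at (188,210) and (330,175), and black at (240,190) and (288,167). I choose the green one in the lane, and take close crops to click the tray corners.

Run:
```python
from cell import manip
import cv2
a=cv2.imread("pics/scene0.png")[190:355,235:355];b=cv2.imread("pics/side0.png")[200:335,240:440]
cv2.imwrite("pics/sc.png",cv2.resize(a,None,fx=3.6,fy=3.6,interpolation=cv2.INTER_CUBIC))
cv2.imwrite("pics/si.png",cv2.resize(b,None,fx=4,fy=4,interpolation=cv2.INTER_CUBIC))
p=manip.camera("wrist");cv2.imwrite("pics/w0.png",p["pixels"][:,:,::-1]);print(p["fx"],p["cx"],p["cy"],p["hand_eye"])
```

```text
345.6654251229633 317.9886190385026 241.649741732256 [[-2.58466794e-04 -9.72771581e-01 -2.31765794e-01  6.72445405e+01]
 [ 9.99999034e-01 -5.68034793e-04  1.26896016e-03  1.26983348e+00]
 [-1.36605942e-03 -2.31765242e-01  9.72770788e-01 -1.78351188e+02]
 [ 0.00000000e+00  0.00000000e+00  0.00000000e+00  1.00000000e+00]]
```

View pics/sc.png

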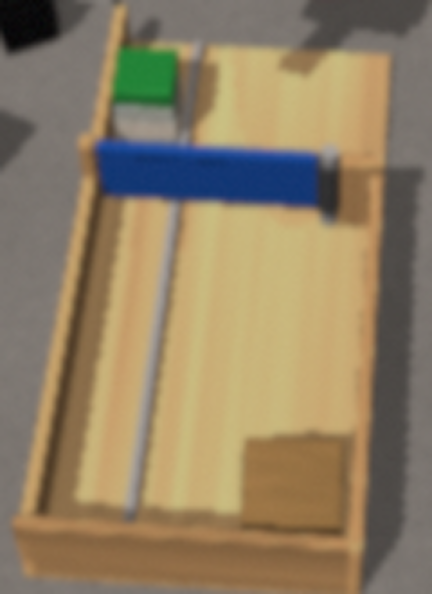

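View pics/si.png

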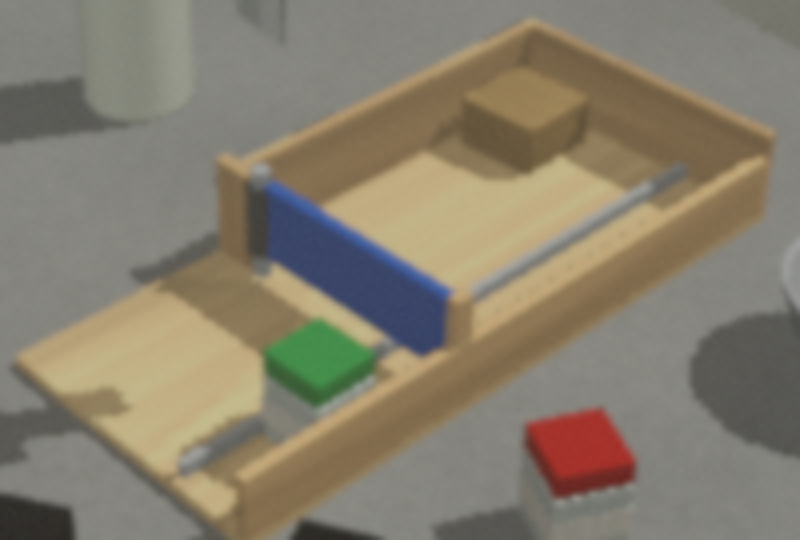

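View pics/w0.png

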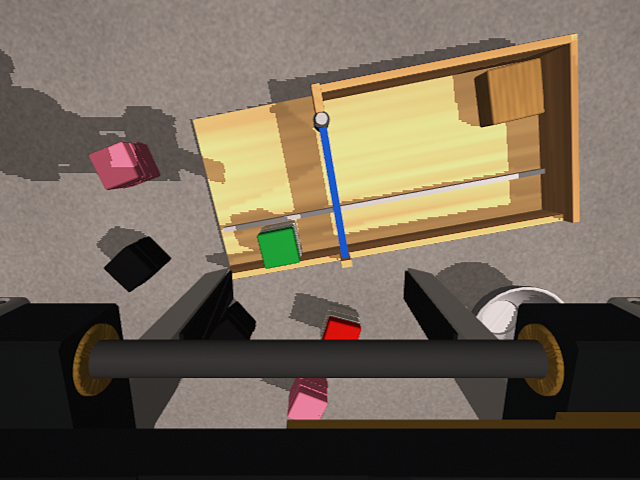

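The wrist view shows the pin top at (321,119), the flap running to (345,260), and the green tin lid at (279,248). The crops confirm that the green one is in the lane. Next I fit the tray pose from the clicked corners.

```bash
cat > h.py <<'E'
import numpy as np, cv2
from cell import manip
from scipy.spatial.transform import Rotation as Ro
from scipy.optimize import least_squares
def cam(n):
    s=manip.read_state(); p=manip.camera(n)
    if n=="wrist":
        T=np.eye(4);T[:3,:3]=Ro.from_euler("xyz",s["eef_rot"]).as_matrix();T[:3,3]=s["eef_pos"]
        p["E"]=np.linalg.inv(T@np.array(p["hand_eye"]))
    else: p["E"]=np.array(p["extrinsics"])
    return p
def proj(p,X):
    c=np.atleast_2d(X)@p["E"][:3,:3].T+p["E"][:3,3]
    return np.c_[p["fx"]*c[:,0]/c[:,2]+p["cx"],p["fy"]*c[:,1]/c[:,2]+p["cy"]]
def backproj(p,uv,z):
    d=np.array([(uv[0]-p["cx"])/p["fx"],(uv[1]-p["cy"])/p["fy"],1.]);R=p["E"][:3,:3]
    o=-R.T@p["E"][:3,3];d=R.T@d;return o+d*(z-o[2])/d[2]
def t2w(q,X): 
    X=np.atleast_2d(np.array(X,float));c,s=np.cos(q[2]),np.sin(q[2])
    return np.c_[q[0]+c*X[:,0]-s*X[:,1],q[1]+s*X[:,0]+c*X[:,1],X[:,2]]
def w2t(q,X):
    c,s=np.cos(q[2]),np.sin(q[2]);d=np.array(X[:2])-q[:2];return np.array([c*d[0]+s*d[1],-s*d[0]+c*d[1]])
def green(p):
    h=cv2.cvtColor(p["pixels"],cv2.COLOR_RGB2HSV);m=cv2.inRange(h,(45,120,60),(75,255,255))
    n,l,st,c=cv2.connectedComponentsWithStats(m);i=1+st[1:,4].argmax();return c[i],st[i],l==i
E
cat > fit.py <<'E'
from h import *
K={"wrist":[((0,0,68),(321,119)),((-130,30,6),(193,119)),((230,-138,54),(578,221)),((230,30,54),(577,35)),((0,-134.5,66),(346,262)),((0,30,62),(315,86))],
"scene":[((-130,30,6),(390,55)),((0,0,68),(328,150)),((230,-138,54),(15,522)),((230,30,54),(362,542)),((230,-138,0),(25,578)),((230,30,0),(358,591))],
"side":[((-130,30,6),(15,357)),((-130,-138,40),(242,482)),((0,0,68),(260,170)),((230,-138,54),(774,135)),((230,30,54),(533,20))]}
P={n:cam(n) for n in K}
def res(q,ns):
    r=[]
    for n in ns:
        X,u=map(lambda a:np.array(a,float),zip(*K[n]))
        if n=="scene":u=u/3.6+[235,190]
        if n=="side":u=u/4+[240,200]
        r.append((proj(P[n],t2w(q,X))-u))
    return np.concatenate(r).ravel()
for ns in (["wrist"],["scene"],["side"],list(K)):
    f=least_squares(res,[560,80,.17],args=(ns,),loss="soft_l1",x_scale=[1,1,.01]);print(ns,f.x.round(3),np.abs(res(f.x,ns)).max().round(1),f.x_scale if 0 else "")
q=f.x;print(res(q,list(K)).reshape(-1,2).round(1).tolist());np.save("q.npy",q)
for n in P:
    c,st,m=green(P[n]);z=56 if n=="wrist" else 51
    print(n,c,st,"tin tray",w2t(q,backproj(P[n],c,z)))
E
python3 fit.py
```

```text
['wrist'] [5.54196e+02 1.01189e+02 1.79000e-01] 2.7 
['scene'] [5.51129e+02 1.00431e+02 1.88000e-01] 1.4 
['side'] [5.53036e+02 9.97010e+01 1.82000e-01] 1.1 
['wrist', 'scene', 'side'] [5.53664e+02 1.01138e+02 1.83000e-01] 2.6 
[[-0.7, 0.1], [-1.8, 0.9], [1.2, 1.9], [0.3, -1.7], [-0.5, 2.6], [-1.1, -2.2], [-0.0, -0.3], [0.2, 0.3], [-1.7, 1.3], [-0.4, 2.4], [-0.5, -0.5], [-0.0, 2.4], [-0.5, -0.5], [0.0, -0.4], [-0.2, -0.4], [0.7, -0.9], [-0.4, -1.0]]
wrist [278.38611544 247.93447738] [ 257  227   43   42 1282] tin tray [ -61.57691403 -108.8810372 ]
scene [274.89539749 210.44769874] [267 203  17  16 239] tin tray [ -63.85914377 -111.1404669 ]
side [319.52488688 288.65158371] [308 281  24  16 221] tin tray [ -61.45259153 -109.17447289]
```

The cameras agree on the tray pose (about (553.6, 101), yaw 0.183) and the tin at tray (-62,-110). My plan is to set the jaws to about 80 mm, put finger B behind the tin and finger A before the flap, then push along x while rotating.

```bash
cat > plan.py <<'E'
from h import *
import sys
q=np.load("q.npy"); D=92.
def rect(c,phi):
    u=np.array([np.cos(phi),np.sin(phi)]);v=np.array([-u[1],u[0]])
    return np.array([c+a*6.25*u+b*8*v for a in(-1,1) for b in(-1,1)])
def flap(A,phi):
    R=rect(A,phi);r=np.hypot(*R.T);th=np.arctan2(R[:,0],-R[:,1])+np.arcsin(np.clip(2/r,-1,1))
    return max(0,th.max())
def phi_of(x): return np.interp(x,[-40,96],[38,125])
def pose(x,phi,yB=-111.):
    f=np.deg2rad(phi);B=np.array([x,yB]);A=B+D*np.array([np.cos(f),np.sin(f)]);return A,B,f
def table(xs,z,phis=None,yB=-111.,anchor=None):
    s=manip.read_state();P=s["eef_pos"];yaw=np.rad2deg(s["eef_rot"][2])-90
    for i,x in enumerate(xs):
        ph=phi_of(x) if phis is None else phis[i]
        A,B,f=pose(x,ph,yB);w=t2w(q,[*((A+B)/2),z])[0];d=(w-P)/1000
        spin=(ph+np.rad2deg(q[2])-yaw+180)%360-180
        print(x,round(ph,1),"A",A.round(),"flap",flap(A,f).round(2),"tin",(rect(B,f)[:,0].max()+18).round(),"row",d.round(4),round(spin,1))
def now():
    s=manip.read_state();m=w2t(q,s["eef_pos"]);f=s["eef_rot"][2]-np.pi/2-q[2];h=(s["finger_gap"]+12.5)/2*np.array([np.cos(f),np.sin(f)])
    print("t",round(s["clock"],2),"A",(m+h).round(1),"B",(m-h).round(1),"z",s["eef_pos"][2].round(1),"phi",np.rad2deg(f).round(1)%360,"gap",s["finger_gap"].round(1),"F",s["wrist_force"].round(1),"flap",flap(m+h,f).round(2),"q6",s["joints"][5].round(2))
E
python3 -c "
from plan import *
now();table([-100],120);table([-100],24)
table(range(-100,97,14),24)"
```

```text
Traceback (most recent call last):
  File "plan.py", line 22, in now
    print("t",round(s["clock"],2),"A",(m+h).round(1),"B",(m-h).round(1),"z",s["eef_pos"][2].round(1),"phi",np.rad2deg(f).round(1)%360,"gap",s["finger_gap"].round(1),"F",s["wrist_force"].round(1),"flap",flap(m+h,f).round(2),"q6",s["joints"][5].round(2))
                                                                                                                                            ^^^^^^^^^^^^^^^^^^^^^
AttributeError: 'float' object has no attribute 'round'
```

```bash
sed -i 's/s\["finger_gap"\].round(1)/round(s["finger_gap"],1)/; s/flap(m+h,f).round(2)/round(float(flap(m+h,f)),2)/; s/flap(A,f).round(2)/round(float(flap(A,f)),2)/' plan.py
python3 -c "
from plan import *
now();table([-100],120);table([-100],24)
table(range(-100,97,14),24)"
```

```text
t 1.3 A [  30.3 -108.5] B [-74.4 -89.1] z 205.4 phi 349.5 gap 94.0 F [ 0.3  0.8 -0. ] flap 0.38 q6 -0.07
-100 38.0 A [-28. -54.] flap 0.0 tin -72.0 row [-0.044   0.0083 -0.0854] 48.5
-100 38.0 A [-28. -54.] flap 0.0 tin -72.0 row [-0.044   0.0083 -0.1814] 48.5
-100 38.0 A [-28. -54.] flap 0.0 tin -72.0 row [-0.044   0.0083 -0.1814] 48.5
-86 38.0 A [-14. -54.] flap 0.0 tin -58.0 row [-0.0302  0.0108 -0.1814] 48.5
-72 38.0 A [  0. -54.] flap 0.21 tin -44.0 row [-0.0164  0.0134 -0.1814] 48.5
-58 38.0 A [ 14. -54.] flap 0.44 tin -30.0 row [-0.0027  0.0159 -0.1814] 48.5
-44 38.0 A [ 28. -54.] flap 0.62 tin -16.0 row [ 0.0111  0.0184 -0.1814] 48.5
-30 44.4 A [ 36. -47.] flap 0.8 tin -2.0 row [ 0.0208  0.0242 -0.1814] 54.9
-16 53.4 A [ 39. -37.] flap 0.97 tin 12.0 row [ 0.0284  0.0304 -0.1814] 63.8
-2 62.3 A [ 41. -30.] flap 1.11 tin 26.0 row [ 0.0355  0.0356 -0.1814] 72.8
12 71.3 A [ 42. -24.] flap 1.23 tin 40.0 row [ 0.0423  0.0397 -0.1814] 81.7
26 80.2 A [ 42. -20.] flap 1.31 tin 53.0 row [ 0.0489  0.0427 -0.1814] 90.7
40 89.2 A [ 41. -19.] flap 1.36 tin 66.0 row [ 0.0555  0.0446 -0.1814] 99.7
54 98.1 A [ 41. -20.] flap 1.35 tin 81.0 row [ 0.0623  0.0454 -0.1814] 108.6
68 107.1 A [ 41. -23.] flap 1.31 tin 95.0 row [ 0.0694  0.0452 -0.1814] 117.6
82 116.0 A [ 42. -28.] flap 1.22 tin 110.0 row [ 0.0771  0.0439 -0.1814] 126.5
96 125.0 A [ 43. -36.] flap 1.1 tin 124.0 row [ 0.0855  0.0417 -0.1814] 135.5
```

```bash
python3 -m crank '[{"offset":[-0.006,0.001,-0.01],"spin":6},{"offset":[-0.012,0.002,-0.02],"spin":12},{"offset":[-0.018,0.003,-0.03],"spin":18},{"offset":[-0.024,0.004,-0.04],"spin":24},{"offset":[-0.03,0.005,-0.055],"spin":31},{"offset":[-0.036,0.007,-0.07],"spin":37},{"offset":[-0.042,0.008,-0.08],"spin":43},{"offset":[-0.044,0.008,-0.085],"spin":48.5}]' 0.85
python3 -c "
from plan import *
now();table([-100],24)
p=cam('wrist');cv2.imwrite('pics/w1.png',p['pixels'][:,:,::-1])
c,st,m=green(p);print('tin',w2t(q,backproj(p,c,56)),'pin px',proj(p,t2w(q,[0,0,68])),'tip',proj(p,t2w(q,[[0,-129,63],[-130,-138,40],[0,-134.5,66]])))"
```

```text
clock: 1.97
eef_pos: [504.9, 8.2, 119.1]
eef_rot: [-3.14, -0.002, 2.423]
wrist_force: [-1.4, -0.2, -0.1]
finger_gap: 80.2
t 1.97 A [-28.5 -53.8] B [-101.2 -111.3] z 119.1 phi 38.3 gap 80.2 F [-1.4 -0.2 -0.1] flap 0.0 q6 -0.91
-100 38.0 A [-28. -54.] flap 0.0 tin -72.0 row [ 0.0011  0.     -0.0951] -0.3
tin [ -63.28850136 -108.50613401] pin px [[467.57832174 222.58090329]] tip [[345.49813294 353.43865661]
 [205.4523148  251.4739757 ]
 [341.15296511 360.78903694]]
```

View pics/w1.png

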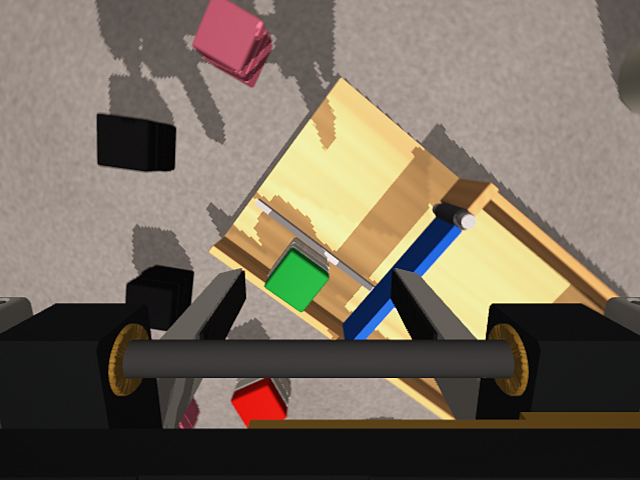

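The pin is at (467,221), where the fit predicted it, and the lid is at (297,278). The fit holds, so I descend.

```bash
python3 -m crank '[{"offset":[0.001,0,-0.015],"spin":0},{"offset":[0.001,0,-0.03],"spin":0},{"offset":[0.001,0,-0.045],"spin":0},{"offset":[0.001,0,-0.06],"spin":0},{"offset":[0.001,0,-0.075],"spin":0},{"offset":[0.001,0,-0.087],"spin":0},{"offset":[0.001,0,-0.095],"spin":0},{"offset":[0.001,0,-0.095],"spin":0}]'
python3 -c "
from plan import *
now();table(range(-93,-57,5),24)"
```

```text
clock: 2.68
eef_pos: [505.3, 8.1, 22.7]
eef_rot: [-3.139, -0.003, 2.428]
wrist_force: [-0.6, 0.7, 0.2]
finger_gap: 79.9
t 2.68 A [-28.4 -53.8] B [-100.6 -111.5] z 22.7 phi 38.6 gap 79.9 F [-0.6  0.7  0.2] flap 0.0 q6 -0.91
-93 38.0 A [-21. -54.] flap 0.0 tin -65.0 row [0.0076 0.0014 0.0013] -0.6
-88 38.0 A [-16. -54.] flap 0.0 tin -60.0 row [0.0126 0.0023 0.0013] -0.6
-83 38.0 A [-11. -54.] flap 0.02 tin -55.0 row [0.0175 0.0032 0.0013] -0.6
-78 38.0 A [ -6. -54.] flap 0.11 tin -50.0 row [0.0224 0.0041 0.0013] -0.6
-73 38.0 A [ -1. -54.] flap 0.2 tin -45.0 row [0.0273 0.005  0.0013] -0.6
-68 38.0 A [  4. -54.] flap 0.28 tin -40.0 row [0.0322 0.0059 0.0013] -0.6
-63 38.0 A [  9. -54.] flap 0.36 tin -35.0 row [0.0371 0.0069 0.0013] -0.6
-58 38.0 A [ 14. -54.] flap 0.44 tin -30.0 row [0.0421 0.0078 0.0013] -0.6
```

```bash
python3 -m crank '[{"offset":[0.0076,0.0014,0.001],"spin":-0.6},{"offset":[0.0126,0.0023,0.001],"spin":-0.6},{"offset":[0.0175,0.0032,0.001],"spin":-0.6},{"offset":[0.0224,0.0041,0.001],"spin":-0.6},{"offset":[0.0273,0.005,0.001],"spin":-0.6},{"offset":[0.0322,0.0059,0.001],"spin":-0.6},{"offset":[0.0371,0.0069,0.001],"spin":-0.6},{"offset":[0.042,0.0078,0.001],"spin":-0.6}]'
python3 -c "
from plan import *
now();table(range(-54,-18,5),24)
p=cam('wrist');cv2.imwrite('pics/w2.png',p['pixels'][:,:,::-1]);print(green(p)[1])"
```

```text
clock: 3.35
eef_pos: [547.3, 16.0, 23.6]
eef_rot: [-3.138, -0.004, 2.417]
wrist_force: [-4.6, -0.9, 0.9]
finger_gap: 79.9
t 3.35 A [ 14.7 -54.1] B [ -58.1 -111. ] z 23.6 phi 38.0 gap 79.9 F [-4.6 -0.9  0.9] flap 0.44 q6 -0.88
-54 38.0 A [ 18. -54.] flap 0.49 tin -26.0 row [0.0039 0.0006 0.0004] -0.0
-49 38.0 A [ 23. -54.] flap 0.56 tin -21.0 row [0.0089 0.0015 0.0004] -0.0
-44 38.0 A [ 28. -54.] flap 0.62 tin -16.0 row [0.0138 0.0024 0.0004] -0.0
-39 38.6 A [ 33. -54.] flap 0.68 tin -11.0 row [0.0183 0.0036 0.0004] 0.6
-34 41.8 A [ 35. -50.] flap 0.75 tin -6.0 row [0.0212 0.0062 0.0004] 3.8
-29 45.0 A [ 36. -46.] flap 0.81 tin -1.0 row [0.0241 0.0086 0.0004] 7.0
-24 48.2 A [ 37. -42.] flap 0.87 tin 4.0 row [0.0268 0.0109 0.0004] 10.2
-19 51.4 A [ 38. -39.] flap 0.93 tin 9.0 row [0.0295 0.0131 0.0004] 13.4
[ 225  283   94   57 2964]
```

View pics/w2.png

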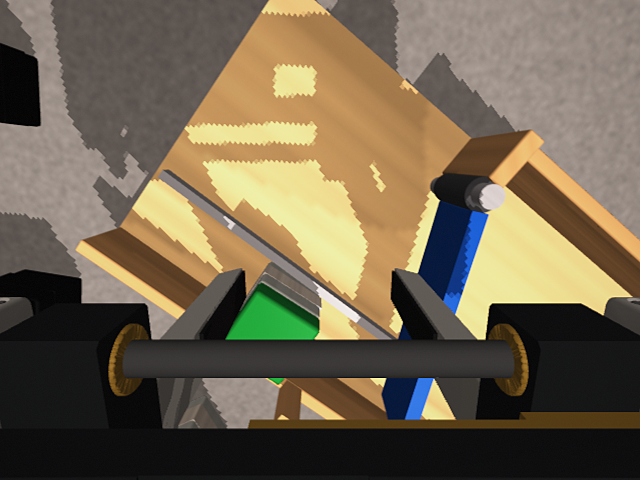

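The left finger is behind the tin and the right finger has the flap open. The tin is square in the lane, so I carry on.

```bash
python3 -m crank '[{"offset":[0.0039,0.0006,0],"spin":0},{"offset":[0.0089,0.0015,0],"spin":0},{"offset":[0.0138,0.0024,0],"spin":0},{"offset":[0.0183,0.0036,0],"spin":0.6},{"offset":[0.0212,0.0062,0],"spin":3.8},{"offset":[0.0241,0.0086,0],"spin":7},{"offset":[0.0268,0.0109,0],"spin":10.2},{"offset":[0.0295,0.0131,0],"spin":13.4}]'
python3 -c "
from plan import *
now();table(range(-14,22,5),24)"
```

```text
clock: 4.07
eef_pos: [578.3, 28.6, 23.8]
eef_rot: [-3.138, -0.002, 2.653]
wrist_force: [0.3, -6.8, 0.3]
finger_gap: 79.9
t 4.07 A [ 39.8 -39.6] B [ -17.7 -112. ] z 23.8 phi 51.6 gap 79.9 F [ 0.3 -6.8  0.3] flap 0.94 q6 -1.09
-14 54.6 A [ 39. -36.] flap 0.99 tin 14.0 row [0.0011 0.0026 0.0002] 3.1
-9 57.8 A [ 40. -33.] flap 1.04 tin 19.0 row [0.0037 0.0045 0.0002] 6.3
-4 61.0 A [ 41. -31.] flap 1.09 tin 24.0 row [0.0062 0.0063 0.0002] 9.5
1 64.2 A [ 41. -28.] flap 1.14 tin 29.0 row [0.0087 0.0079 0.0002] 12.7
6 67.4 A [ 41. -26.] flap 1.18 tin 34.0 row [0.0111 0.0094 0.0002] 15.9
11 70.6 A [ 42. -24.] flap 1.22 tin 39.0 row [0.0135 0.0108 0.0002] 19.1
16 73.8 A [ 42. -23.] flap 1.25 tin 43.0 row [0.0158 0.0121 0.0002] 22.3
21 77.0 A [ 42. -21.] flap 1.28 tin 48.0 row [0.0182 0.0131 0.0002] 25.5
```

```bash
python3 -m crank '[{"offset":[0.0015,0.0026,0],"spin":3.1},{"offset":[0.0037,0.0045,0],"spin":6.3},{"offset":[0.0062,0.0063,0],"spin":9.5},{"offset":[0.0087,0.0079,0],"spin":12.7},{"offset":[0.0111,0.0094,0],"spin":15.9},{"offset":[0.0135,0.0108,0],"spin":19.1},{"offset":[0.0158,0.0121,0],"spin":22.3},{"offset":[0.0182,0.0131,0],"spin":25.5}]'
python3 -c "
from plan import *
now();table(range(26,62,5),24)
p=cam('side');cv2.imwrite('pics/s2.png',cv2.resize(p['pixels'][170:350,220:460,::-1],None,fx=3,fy=3));c,st,m=green(p);print('tin side',st,w2t(q,backproj(p,c,51)))"
```

```text
clock: 4.73
eef_pos: [597.5, 41.0, 24.1]
eef_rot: [-3.138, -0.0, 3.101]
wrist_force: [1.9, -6.2, -0.7]
finger_gap: 79.7
t 4.73 A [ 42.4 -22.1] B [  21.9 -112. ] z 24.1 phi 77.2 gap 79.7 F [ 1.9 -6.2 -0.7] flap 1.28 q6 -1.52
26 80.2 A [ 42. -20.] flap 1.31 tin 53.0 row [ 0.0014  0.0017 -0.0001] 3.1
31 83.4 A [ 42. -20.] flap 1.33 tin 58.0 row [ 0.0037  0.0025 -0.0001] 6.3
36 86.6 A [ 41. -19.] flap 1.35 tin 62.0 row [ 0.0061  0.0031 -0.0001] 9.4
41 89.8 A [ 41. -19.] flap 1.36 tin 67.0 row [ 0.0085  0.0037 -0.0001] 12.6
46 93.0 A [ 41. -19.] flap 1.36 tin 72.0 row [ 0.0109  0.004  -0.0001] 15.8
51 96.2 A [ 41. -20.] flap 1.36 tin 78.0 row [ 0.0133  0.0043 -0.0001] 19.0
56 99.4 A [ 41. -20.] flap 1.35 tin 83.0 row [ 0.0158  0.0044 -0.0001] 22.2
61 102.6 A [ 41. -21.] flap 1.34 tin 88.0 row [ 0.0183  0.0043 -0.0001] 25.4
tin side [362 256  13  13  99] [  57.0042558  -111.76889049]
```

View pics/s2.png

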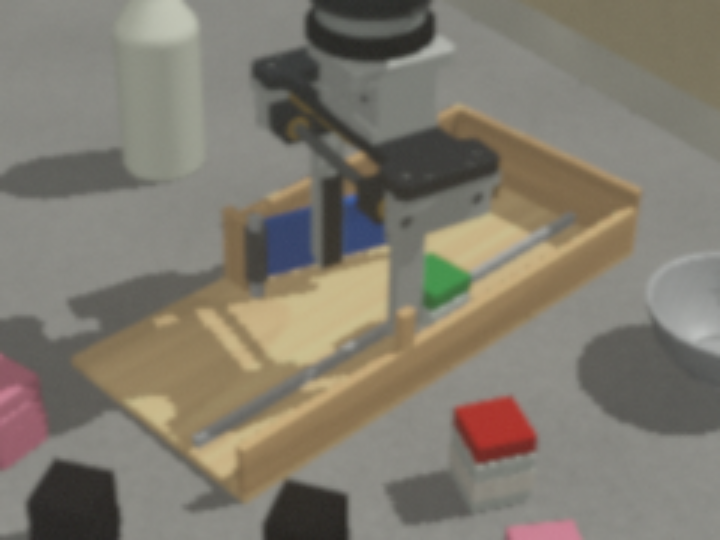

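The flap is open at about 1.3 rad, and the tin is upright inside the lane with the finger behind it. I continue.

```bash
python3 -m crank '[{"offset":[0.0014,0.0017,0],"spin":3.1},{"offset":[0.0037,0.0025,0],"spin":6.3},{"offset":[0.0061,0.0031,0],"spin":9.4},{"offset":[0.0085,0.0037,0],"spin":12.6},{"offset":[0.0109,0.004,0],"spin":15.8},{"offset":[0.0133,0.0043,0],"spin":19},{"offset":[0.0158,0.0044,0],"spin":22.2},{"offset":[0.0183,0.0043,0],"spin":25.4}]'
python3 -c "
from plan import *
now();table([66,71,76,81,86,91,95,97],24)"
```

```text
clock: 5.45
eef_pos: [617.1, 44.8, 24.4]
eef_rot: [-3.136, 0.001, -2.733]
wrist_force: [1.6, -6.3, -0.3]
finger_gap: 79.8
t 5.45 A [ 41.8 -22. ] B [  62.4 -111.9] z 24.4 phi 103.0 gap 79.8 F [ 1.6 -6.3 -0.3] flap 1.33 q6 -1.96
66 105.8 A [ 41. -22.] flap 1.32 tin 93.0 row [ 0.0013  0.0005 -0.0004] 2.9
71 109.0 A [ 41. -24.] flap 1.29 tin 99.0 row [ 0.004   0.0002 -0.0004] 6.1
76 112.2 A [ 41. -26.] flap 1.26 tin 104.0 row [ 0.0067 -0.0002 -0.0004] 9.3
81 115.4 A [ 42. -28.] flap 1.22 tin 109.0 row [ 0.0095 -0.0008 -0.0004] 12.5
86 118.6 A [ 42. -30.] flap 1.18 tin 114.0 row [ 0.0123 -0.0014 -0.0004] 15.7
91 121.8 A [ 43. -33.] flap 1.14 tin 119.0 row [ 0.0153 -0.0022 -0.0004] 18.9
95 124.4 A [ 43. -35.] flap 1.11 tin 123.0 row [ 0.0178 -0.0029 -0.0004] 21.4
97 125.0 A [ 44. -36.] flap 1.11 tin 125.0 row [ 0.0194 -0.0029 -0.0004] 22.0
```

```bash
python3 -m crank '[{"offset":[0.0015,0.0005,0],"spin":2.9},{"offset":[0.004,0.0002,0],"spin":6.1},{"offset":[0.0067,-0.0002,0],"spin":9.3},{"offset":[0.0095,-0.0008,0],"spin":12.5},{"offset":[0.0123,-0.0014,0],"spin":15.7},{"offset":[0.0153,-0.0022,0],"spin":18.9},{"offset":[0.0178,-0.0029,0],"spin":21.4},{"offset":[0.0194,-0.0029,0],"spin":22}]'
python3 -c "
from plan import *
now();table([92,88],24,[125,125])
for n in('side','scene','wrist'):
  p=cam(n);c,st,m=green(p);print(n,st,w2t(q,backproj(p,c,56 if n=='wrist' else 53)))
cv2.imwrite('pics/w3.png',p['pixels'][:,:,::-1])"
```

```text
clock: 6.12
eef_pos: [636.4, 41.3, 24.2]
eef_rot: [-3.136, 0.0, -2.346]
wrist_force: [-4.6, -3.4, 2.1]
finger_gap: 79.7
t 6.12 A [ 44.  -36.2] B [  97.  -111.6] z 24.2 phi 125.1 gap 79.7 F [-4.6 -3.4  2.1] flap 1.09 q6 -2.36
92 125 A [ 39. -36.] flap 1.06 tin 120.0 row [-0.0049 -0.0003 -0.0002] -0.1
88 125 A [ 35. -36.] flap 1.02 tin 116.0 row [-0.0088 -0.001  -0.0002] -0.1
side [387 240  15  13 117] [ 131.90331305 -111.00307554]
scene [252 278  22  20 350] [ 128.1196065  -108.99618098]
wrist [193 378  31  25 427] [137.20754621 -94.13847816]
```

View pics/w3.png

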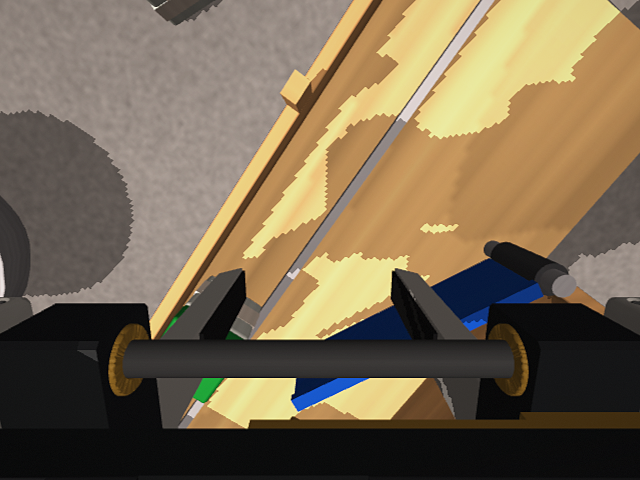

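The tin is at about x = 126, beyond the 113 mm the flap needs, and the flap is still held open by the right finger. I back off 8 mm, then lift.

```bash
python3 -m crank '[{"offset":[-0.004,-0.0005,0],"spin":0},{"offset":[-0.0088,-0.001,0],"spin":0},{"offset":[-0.0088,-0.001,0],"spin":0},{"offset":[-0.0088,-0.001,0.015],"spin":0},{"offset":[-0.0088,-0.001,0.035],"spin":0},{"offset":[-0.0088,-0.001,0.06],"spin":0},{"offset":[-0.0088,-0.001,0.085],"spin":0},{"offset":[-0.0088,-0.001,0.11],"spin":0}]'
python3 -m crank '[{"offset":[0,0,0.02],"spin":0},{"offset":[-0.01,0,0.05],"spin":0},{"offset":[-0.03,0,0.08],"spin":0},{"offset":[-0.05,0,0.1],"spin":0},{"offset":[-0.07,0,0.12],"spin":0},{"offset":[-0.09,0,0.12],"spin":0},{"offset":[-0.11,0,0.12],"spin":0},{"offset":[-0.11,0,0.12],"spin":0}]'
python3 -m crank '[{"offset":[0,0,0],"spin":0},{"offset":[0,0,0],"spin":0},{"offset":[0,0,0],"spin":0},{"offset":[0,0,0],"spin":0},{"offset":[0,0,0],"spin":0},{"offset":[0,0,0],"spin":0},{"offset":[0,0,0],"spin":0},{"offset":[0,0,0],"spin":0}]'
python3 -c "
from plan import *
now()
for n in('scene','side'):
  p=cam(n);c,st,m=green(p);print(n,st,w2t(q,backproj(p,c,51)))
cv2.imwrite('pics/s4.png',cv2.resize(p['pixels'][170:350,220:460,::-1],None,fx=3,fy=3))"
```

```text
clock: 6.93
eef_pos: [627.4, 40.8, 135.5]
eef_rot: [-3.137, 0.001, -2.348]
wrist_force: [-0.4, 0.4, -0.4]
finger_gap: 79.5
clock: 7.6
eef_pos: [515.2, 41.3, 256.4]
eef_rot: [-3.136, 0.002, -2.348]
wrist_force: [1.2, 0.4, 0.0]
finger_gap: 79.6
clock: 8.27
eef_pos: [515.3, 41.3, 256.3]
eef_rot: [-3.136, 0.002, -2.348]
wrist_force: [1.1, 0.2, 0.3]
finger_gap: 79.5
t 8.27 A [-75.  -14.2] B [-22.2 -89.6] z 256.3 phi 125.0 gap 79.5 F [1.1 0.2 0.3] flap 0.0 q6 -2.35
scene [253 277  21  19 341] [ 123.64178881 -109.39688195]
side [380 241  21  13 153] [ 127.32847054 -107.71985468]
```

View pics/s4.png

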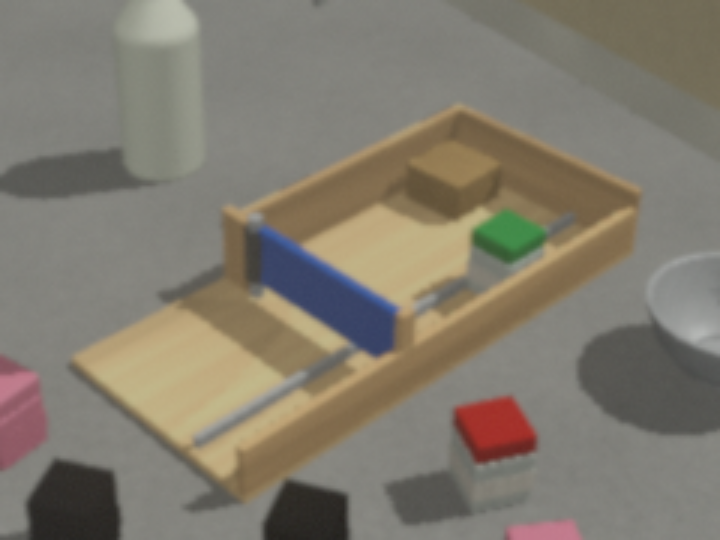

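The flap is shut against the post, and the tin stands upright in the lane well clear of it. The other things have not moved, so I hand in.

```bash
python3 -c "
from cell import manip
print(manip.sign_off())"
```

```text
the job is handed in; nothing more can be done
None
```

The green-lidded tin is through the gate and the flap is shut behind it; I handed the job in at about 8.4 s on the robot's clock. One finger swung the flap open and held it at about 0.6 to 1.36 rad (worked out from the finger's position). The other finger pushed the tin along the lane, with the gripper turning about 87° during the push. I then backed off 8 mm, lifted clear and moved away.

**Last checks:** the tin stands upright in the lane at tray x of about 124 mm (scene camera) or 127 mm (side camera), with y about -108 to -109 mm. The flap looks fully shut in the picture, and the red tin, carton, bottle and bowl look unmoved. The arm was well clear, with about 1 N on the wrist.

**Disagreement:** just before the release, the wrist camera put the tin at (137, -94) mm. That lid was mostly hidden behind the finger, so I disregarded it. No other check failed. I did not measure the contact force between flap and tin directly, but the geometry and the pictures showed them apart throughout.

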